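# Lock the document lift, load the card box, release the lock

### The arm

A 6-joint arm with a two-finger parallel gripper is mounted at the origin on the work surface. World frame = base frame: x ahead of the robot, y to its left, z up, the work surface at z = 0. Lengths are in m, angles in rad, forces in N, time in s.
With the tool pointing down it reaches from about 0.375 to 0.975 m from the base axis. Payload 3.8 kg.
Tool frame: the origin (TCP) lies midway between the tips of the shut fingers; the grasp point (between the pads) lies 19 mm behind it; x points along the fingers, y is the direction in which the jaws open and shut, and the axes are right-handed (so a half turn about x gives the same grasp; the last joint's range is limited). The gripper opens to 85 mm and grips with 20 to 120 N. Pads are 22 mm wide; open, the fingers measure 114 mm over their backs; the gripper's body (76 mm by 85 mm) begins 54 mm behind the grasp point. The pads swing forward as they close: fully open they stand 13 mm farther back than shut.
Start: joints at [-1.221, 0.264, 1.604, -0, 1.274, -0.037], TCP at [0.255, -0.625, 0.231] pointing down, gripper open.
Joint ranges: [-2.63, 2.63], [-0.94, 2.18], [0.31, 2.57], [-1.31, 4.45], [0, 2.66], [-2.55, 2.55]. Speed limits (rad/s): [2.57, 2.57, 3.14, 3.14, 3.14, 3.14].

### API

Orientations are given as a rotation vector (axis times angle).
In Python, from workcell import read_state, read_camera, get_calibration, finish_job gives the robot as it stands. The module is installed in compiled form; this text tells all that it offers.
- The arm moves only by the shell command python3 -m creep 'ROWS' [FORCE]. ROWS is JSON, a list of rows, each a list of 3 entries, a list of its own where there are three numbers: the closure in counts, from 0 (fully open) to 255 (shut), then the shift along the world's x, y, z in mm, then the turn about the world's z in rad. In form: [[hand, [tx, ty, tz], spin], ...]. A call has exactly 8 rows; each row shifts and turns the commanded pose from where the row before left it; what a row does not reach is not made up. A row lasts 1/12 s, in which the tool goes at most 41.7 mm and 7.16 degrees, less where a joint would pass 70% of its speed; a pose out of reach is approached as far as the arm can. A call is refused whole if a number of a shift passes 41.7 or a number of a turn 0.125, either way. A call with a gripper value outside its range is refused whole. The fingers move at their own pace and stop on an object; FORCE is the grip in N (left out, the last holds). Time passes only in rows, so rows that do not move let the fingers close, or fill a call up. It gives the time, the measured TCP pose, the force and the opening at its end, in the units of the state.
- read_state(): the state, without advancing time (a new reading comes with each control period).
- read_camera(name): name is "side" or "top"; returns (picture, depth): 420x560x3 uint8, blue, green, red; 420x560 float32, m along the optical axis (not along the pixel's ray), 0 where there is no reading.
- get_calibration(name): a dict with "K" (3x3 intrinsics, pixels), "k1" (the pictures are not rectified: a ray, as slopes to the right and down, at radius r is drawn at 1 + k1 r^2 times it, then the intrinsics apply), "eye" and "orientation" of the camera in the world. Camera axes: x right, y down, z forward; pixel columns grow to the right and rows downward; lengths in m; the calibration is good to about 2 mm. A picture is of the moment at which its call begins. get_calibration takes no time and is no camera call.
- finish_job(): hands the job in, once; it reports no verdict.
The state is a dict: "time": time; "q": joint angles; "joint_vel": joint speeds; "joint_torque": joint torques, N m; "tool_pos": TCP position; "tcp_rot": TCP orientation; "wrist_force": force on the tool from outside, world axes, zero at the start; "torque": the same for the moment, N m; "width": opening from 0.0 (shut) to 1.0 (fully open).
Only numpy, scipy, OpenCV 4.12 (cv2) and the standard library are available. Lean on these libraries where they do the work, as an engineer would, in place of code of your own. Each camera call takes 0.05 s, during which the arm holds its last target.

### The job

Push the kick-down lever at the side of the desk lift all the way down, to lock the empty platform in its raised position; with it locked, set the long grey card box (the biggest of the three loose grey boxes) gently upright on the platform, centred and square with its long side along the platform's long side, and let go. Then flick the lever back up to its raised position, so that the platform sinks fully with the box still in place, and take the gripper away. Leave the other two grey boxes where they stand.

Things in the scene. Friction and masses are not known exactly. Their poses are not given: they have to be found in the camera images.
- lift: Desk lift: grey open-topped housing 170 (its x) x 130 (y) x 80 mm high, fixed to the desk. Origin: centre of its underside, on the desk; x along its long side, z up. The aluminium platform lies in its mouth; the lock lever runs along its +y side. There a hinge bracket (30 mm in x, 50 mm high, at x = 0) reaches to y = 83 mm and a tongue of the platform, 20 mm wide, to y = 96 mm
- platform_top (a point): Centre of the platform's top face, a plate 150 (x) x 106 (y) x 8 mm; axes as the lift's. Raised, it is 90 mm above the desk, 10 mm over the housing's rim; fully sunk 62 mm. It rests on a weak damped spring: 1.5 N starts it sinking, 3.5 N sinks it fully, which the card box alone does within about a second when the lock is off
- platform (a joint): How far the platform has sunk, m: 0 raised (as at the start), 0.028 fully down. With the lever down a cam stands under the platform's tongue and it sinks only 1 to 2 mm under the box
- lever (a joint): Lock lever's angle, rad: 0 fully up (released, arm 1.0 rad above level), 1.0 fully down (locked, arm level). Starts between 0 and 0.2. Stiff hinge: it stays where it is left; 1 to 3 N at the pad moves it. The lock holds above about 0.8 and lets go below about 0.6
- lever_pad (a point): Centre of the black rubber pad at the lever's end: 36 mm along the arm, 24 mm wide (along the lift's y), 10 mm thick, 140 mm from the hinge. At lift x 76, y 108, z 158 mm with the lever up; x 140, y 108, z 40 mm with it down. Push on its top, or pinch its 24 mm width, and follow the arc. Its axes are the lift's, tipped about y by the joint value
- lever_hinge (a point): Point on the lever's hinge axis in the plane of the arm, at lift x 0, y 108, z 40 mm. The axis is the lift's y. The arm, a 10 mm round bar, runs from here to the pad, towards the lift's +x end
- cardbox_mid (a point): Centre of the card box to be loaded: closed grey board box 110 (its x) x 56 (y) x 85 mm high (z), pale label at both ends, about 0.6 kg; this point is 42.5 mm above its underside. It stands upright on the desk, in one of three places that it shares with the other two grey boxes
- slidebox_mid (a point): Centre of a smaller grey box, 70 x 50 x 55 mm high, a bystander
- filmbox_mid (a point): Centre of a flat square grey box, 85 x 85 x 40 mm high, a bystander
Mind the look-alikes: they are no part of the job. Leave any black, brown or pink look-alike of the part that bears cardbox_mid alone.

How it is judged:
On the way, in this order (a step that is already met when the one before it is completed fails the run):
1. lever pushed fully down (0.93 rad or more) with the platform raised and empty (value of joint lever above 0.93 rad and value of joint platform below 0.004 m and horizontal distance between cardbox_mid and platform_top above 0.08 m), for 0.2 s.
2. card box let go on the platform, centred within 18 mm each way and square within 0.17 rad, while the platform is locked in its raised position (x of cardbox_mid in the frame of platform_top between -0.018 and 0.018 m and y of cardbox_mid in the frame of platform_top between -0.018 and 0.018 m and z of cardbox_mid in the frame of platform_top between 0.036 and 0.049 m and angle between the x axis of cardbox_mid and the x axis of platform_top, either way round below 0.17 rad and angle between cardbox_mid's own z axis and vertical below 0.1 rad and value of joint lever above 0.75 rad and value of joint platform below 0.005 m and contact force between the fingers and cardbox below 0.1 N), for 0.3 s.
At the end, for the whole second after the job is handed in: The lever is up (joint below 0.3 rad), the platform has sunk (joint above 24 mm), and the card box stands upright on it, its centre within 18 mm of the platform's centre along each platform axis and its long side within 0.17 rad of the platform's (x of cardbox_mid in the frame of platform_top between -0.018 and 0.018 m and y of cardbox_mid in the frame of platform_top between -0.018 and 0.018 m and z of cardbox_mid in the frame of platform_top between 0.036 and 0.049 m and angle between the x axis of cardbox_mid and the x axis of platform_top, either way round below 0.17 rad and angle between cardbox_mid's own z axis and vertical below 0.1 rad and value of joint lever below 0.3 rad and value of joint platform above 0.024 m); the robot touches nothing.
It fails at once if the card box is dropped or slammed onto the platform (over 60 N) (contact force between cardbox and platform above 60 N).
It fails at once if the card box is tipped over (more than 0.7 rad) (angle between cardbox_mid's own z axis and vertical above 0.7 rad).
It fails at once if the small box is moved by more than 30 mm (distance of slidebox_mid from where it was at the start of the episode above 0.03 m).
It fails at once if the flat square box is moved by more than 30 mm (distance of filmbox_mid from where it was at the start of the episode above 0.03 m).
It also fails if it takes over 64 s, if anything falls off the work surface, if the arm or the gripper's body presses on something with over 40 N, if the wrist force passes 120 N, or if a joint passes its speed limit or range.

## Working session

There is one attempt and no reset: what is moved stays moved. The work goes in short steps, Python scripts to look and compute and a shell command to move; the robot and the scene stay as the last step left them, time stands still between calls to the robot, and variables do not carry over. Pictures are saved under pics/ and viewed, and the job is handed in when it is done.

```bash
mkdir -p pics; cat > h.py <<'E'
import numpy as np, cv2
from scipy.spatial.transform import Rotation as R
from workcell import *
def cal(n):
    c=get_calibration(n); K=np.array(c["K"]); o=np.array(c["orientation"],float)
    Rm=o if o.shape==(3,3) else R.from_rotvec(o).as_matrix()
    return K,float(c["k1"]),np.array(c["eye"]),Rm
def pts(n,uv,d):
    K,k1,e,Rm=cal(n); uv=np.asarray(uv,np.float64).reshape(-1,1,2)
    # OpenCV model: x*(1+k1 r^2)
    s=cv2.undistortPoints(uv,K,np.array([k1,0,0,0.])).reshape(-1,2)
    d=np.asarray(d).reshape(-1,1)
    return e+(np.c_[s,np.ones(len(s))]*d)@Rm.T
def proj(n,P):
    K,k1,e,Rm=cal(n)
    c=(np.asarray(P,float).reshape(-1,3)-e)@Rm
    return cv2.projectPoints(c.reshape(-1,1,3),np.zeros(3),np.zeros(3),K,np.array([k1,0,0,0.]))[0].reshape(-1,2)
def cloud(n,dep):
    h,w=dep.shape; u,v=np.meshgrid(np.arange(w),np.arange(h))
    return pts(n,np.c_[u.ravel(),v.ravel()],dep.ravel()).reshape(h,w,3)
E
python3 - <<'E'
from h import *
for n in("top","side"):
    p,d=read_camera(n); cv2.imwrite(f"pics/{n}0.png",p); np.save(f"{n}0.npy",d); np.save(f"{n}0i.npy",p)
    print(get_calibration(n))
print(read_state())
E
```

```text
{'K': array([[432.57340547,   0.        , 282.14521594],
       [  0.        , 432.57340547, 215.84779679],
       [  0.        ,   0.        ,   1.        ]]), 'k1': -0.1127856149772595, 'eye': array([ 0.34478554, -0.12145112,  1.04278012]), 'orientation': array([-2.1357549 ,  2.12654682, -0.15504985])}
{'K': array([[494.25390406,   0.        , 287.01422953],
       [  0.        , 494.25390406, 210.03884819],
       [  0.        ,   0.        ,   1.        ]]), 'k1': -0.13777491619917437, 'eye': array([0.4161965 , 0.99219401, 0.77760392]), 'orientation': array([-0.10775069,  2.70507267, -1.52025037])}
{'time': 0.1, 'q': array([-1.22091401e+00,  2.64692259e-01,  1.60529998e+00,  1.83685563e-05,
        1.27367075e+00, -3.69071953e-02]), 'joint_vel': array([ 0.0009769 , -0.00131157, -0.00216698, -0.00036512, -0.00082816,
        0.00129792]), 'joint_torque': array([ 5.68306746e-05, -5.16706467e+01, -3.68589306e+01, -9.13040481e-05,
        6.28424110e-03,  1.33038651e-05]), 'tool_pos': array([ 0.25438735, -0.62449431,  0.230043  ]), 'tcp_rot': array([ 2.0099891 ,  0.39579426, -2.01061454]), 'wrist_force': array([ 0.62173522, -0.05110204, -0.7023618 ]), 'torque': array([-0.03964676, -0.01189481,  0.0169214 ]), 'width': 1.0034232382102517}
```

View pics/top0.png

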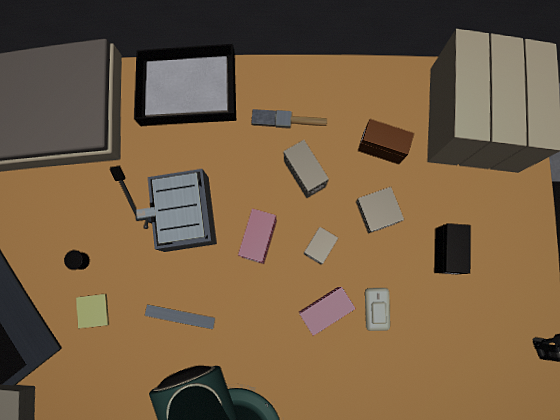

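View pics/side0.png

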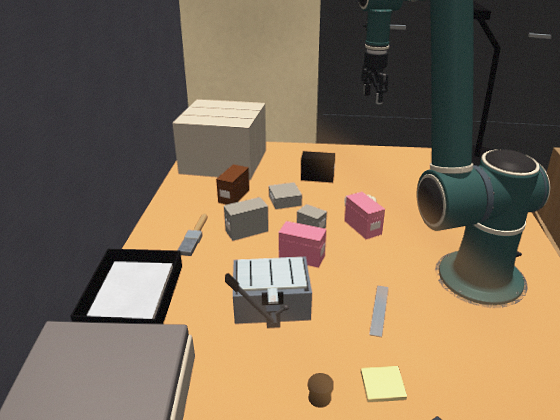

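Top view: the three grey boxes are at (305,168), which is elongated; (380,210), square and flat; and (320,245), small. Brown (386,140), black (453,248) and two pink boxes (257,236), (326,310) are look-alikes. The box at (305,168) fits the long card box. I'll check that by measuring each one and viewing a crop.

```bash
cat > m.py <<'E'
from h import *
def boxfit(C,uv,tol=0.006,win=45):
    u,v=uv; z=C[...,2]; z0=np.median(z[v-2:v+3,u-2:u+3])
    m=(abs(z-z0)<tol).astype(np.uint8); w=np.zeros_like(m); w[max(0,v-win):v+win,max(0,u-win):u+win]=1; m*=w
    n,l=cv2.connectedComponents(m,connectivity=4); m=l==l[v,u]
    P=C[m]; r=cv2.minAreaRect((P[:,:2]*1000).astype(np.float32))
    return z0,r,m.sum()
E
python3 - <<'E'
from m import *
d=np.load("top0.npy"); C=cloud("top",d); p=np.load("top0i.npy")
for n,uv in dict(A=(305,162),B=(380,205),C=(321,240),brown=(390,133),pink1=(257,230)).items():
    z,r,k=boxfit(C,uv); print(n,round(float(z),4),[np.round(x,1) for x in r],k, np.round(cv2.boxPoints(r)).tolist())
for uv in [(180,190),(180,205),(180,225),(118,174),(146,213),(205,240),(143,225)]: print(uv,np.round(C[uv[1],uv[0]],4))
a=cv2.resize(p[130:280,220:420],None,fx=3,fy=3,interpolation=cv2.INTER_CUBIC); cv2.imwrite("pics/cA.png",a)
a=cv2.resize(p[150:260,90:230],None,fx=5,fy=5,interpolation=cv2.INTER_CUBIC); cv2.imwrite("pics/cL.png",a)
E
```

```text
A 0.0853 [array([ 618.6, -160.9]), array([109.5,  56.6]), np.float64(30.9)] 1122 [[557.0, -165.0], [586.0, -213.0], [680.0, -157.0], [651.0, -109.0]]
B 0.0403 [array([ 526. , -338.5]), array([85.5, 87.5]), np.float64(19.5)] 1284 [[471.0, -311.0], [500.0, -394.0], [581.0, -365.0], [552.0, -283.0]]
C 0.0545 [array([ 438.6, -196.2]), array([50.1, 70.6]), np.float64(58.5)] 666 [[395.0, -199.0], [456.0, -236.0], [482.0, -193.0], [422.0, -156.0]]
brown 0.0855 [array([ 689. , -353.9]), array([110.7,  59.9]), np.float64(71.5)] 1094 [[643.0, -397.0], [700.0, -416.0], [735.0, -311.0], [678.0, -292.0]]
pink1 0.0849 [array([457.4, -50.4]), array([ 56.2, 110. ]), np.float64(74.1)] 1235 [[397.0, -62.0], [503.0, -93.0], [518.0, -38.0], [412.0, -8.0]]
(180, 190) [0.5578 0.1265 0.0887]
(180, 205) [0.5225 0.1242 0.0914]
(180, 225) [0.4773 0.1229 0.0884]
(118, 174) [0.578  0.2467 0.158 ]
(146, 213) [0.5044 0.2027 0.0889]
(205, 240) [0.4449 0.067  0.0781]
(143, 225) [0.48   0.2161 0.0659]
```

View pics/cA.png

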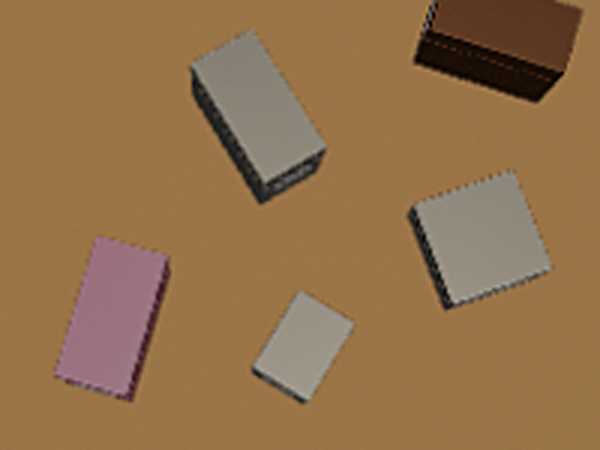

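View pics/cL.png

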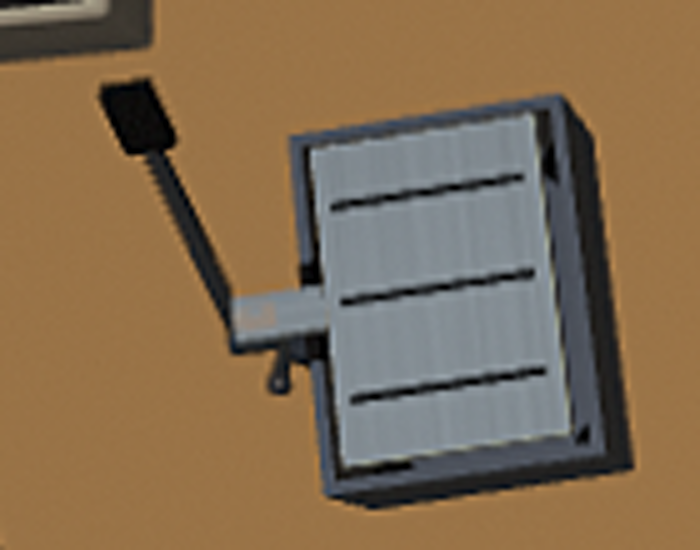

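The enlarged crop confirms that box A, at pixel (305,168), is the long grey one: 110x57x85 mm, grey, with a pale label on its end. Boxes B (85x85x40) and C (70x50x55) are the bystanders. Next I'll find the lift pose.

```bash
cat > lift.py <<'E'
from m import *
def lift(C):
    P=C.reshape(-1,3); s=(P[:,0]>.38)&(P[:,0]<.66)&(P[:,1]>.02)&(P[:,1]<.28)
    out={}
    for nm,lo,hi in(("all",.073,.097),("rim",.073,.0835),("plat",.0865,.097)):
        Q=P[s&(P[:,2]>lo)&(P[:,2]<hi)]
        img=np.zeros((300,300),np.uint8)
        ij=np.round((Q[:,:2]*1000)-[380,0]).astype(int)
        for i,j in ij: img[i,j]=255
        img=cv2.morphologyEx(img,cv2.MORPH_CLOSE,np.ones((9,9)))
        if nm!="rim": img=cv2.morphologyEx(img,cv2.MORPH_OPEN,cv2.getStructuringElement(cv2.MORPH_ELLIPSE,(41,41)))
        n,l,st,_=cv2.connectedComponentsWithStats(img); k=1+np.argmax(st[1:,4])
        ii=np.argwhere(l==k)+[380,0]
        out[nm]=cv2.minAreaRect(ii.astype(np.float32))
    return out
E
python3 - <<'E'
from lift import *
C=cloud("top",np.load("top0.npy"))
for k,v in lift(C).items(): print(k,v)
m=(C[...,2]>.145)&(C[...,2]<.175)&(C[...,0]>.5)&(C[...,0]<.65)&(C[...,1]>.2)&(C[...,1]<.29)
P=C[m]; print(len(P),P.mean(0),P.min(0),P.max(0))
E
```

```text
all ((517.413818359375, 132.60682678222656), (168.3287353515625, 134.72654724121094), 9.141640663146973)
rim ((517.5855102539062, 131.09201049804688), (170.19712829589844, 132.34730529785156), 8.93058967590332)
plat ((517.0900268554688, 132.02810668945312), (146.65185546875, 108.82170867919922), 9.211027145385742)
160 [0.58127742 0.24883856 0.15961248] [0.56750605 0.23754693 0.14519541] [0.5962052  0.26148652 0.17180957]
```

```bash
python3 - <<'E'
from lift import *
st=read_state(); M=R.from_rotvec(st["tcp_rot"]).as_matrix(); print("tool y",M[:,1],"x",M[:,0])
print("jaw yaw",np.arctan2(M[1,1],M[0,1]))
C=cloud("top",np.load("top0.npy"))
# big box obstacle near lever
m=(C[...,2]>.03)&(C[...,0]>.56)&(C[...,1]>.24)&(C[...,1]<.6)
Q=C[m]
for lo,hi in((.03,.1),(.1,.2),(.2,.3),(.3,.5)):
    q=Q[(Q[:,2]>lo)&(Q[:,2]<hi)]; print(lo,hi,len(q), q.min(0) if len(q) else '', q[np.argmin(q[:,1])] if len(q) else '')
c,s=np.cos(.158),np.sin(.158)
W=lambda x,y,z:[.5173+(x*c-y*s)/1000,.1318+(x*s+y*c)/1000,z/1000]
print("pad up",W(76,108,158),"down",W(140,108,40))
L=[W(x,y,80) for x in(-85,85) for y in(-65,65)]+[W(x,y,90) for x in(-75,75) for y in(-53,53)]+[W(76,108,158),W(140,108,40),W(0,108,40)]
t=.54; A=[[.6186+ (x*np.cos(t)-y*np.sin(t))/1000,-.1609+(x*np.sin(t)+y*np.cos(t))/1000,.085] for x in(-55,55) for y in(-28,28)]
for n in("top","side"):
    p=np.load(f"{n}0i.npy").copy(); p=cv2.resize(p,None,fx=3,fy=3)
    for (u,v) in proj(n,L+A): cv2.circle(p,(int(3*u+1),int(3*v+1)),3,(0,0,255),-1)
    u0,v0=((90,140) if n=="top" else (200,180)); q=p[3*v0:3*v0+450,3*u0:3*u0+760]
    cv2.imwrite(f"pics/ov_{n}.png",q)
E
```

```text
tool y [ 0.37721133 -0.9261249  -0.00206828] x [-6.93185175e-04  1.95092112e-03 -9.99997857e-01]
jaw yaw -1.1840121176823275
0.03 0.1 13661 [0.63284239 0.24016757 0.03001178] [0.75014545 0.24016757 0.04716226]
0.1 0.2 297 [0.56064486 0.2400743  0.10000029] [0.58580622 0.2400743  0.15339793]
0.2 0.3 0  
0.3 0.5 0  
pad up [np.float64(0.5753602488787427), np.float64(0.2504128471125217), 0.158] down [np.float64(0.6385630613665843), np.float64(0.2604828269350811), 0.04]
```

View pics/ov_top.png

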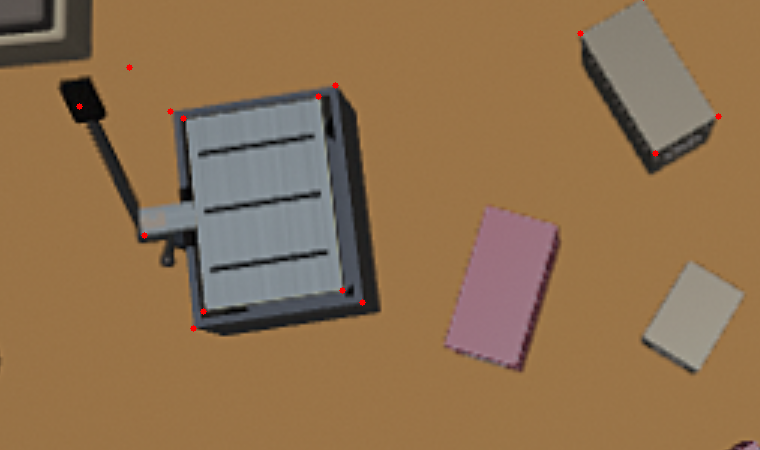

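View pics/ov_side.png

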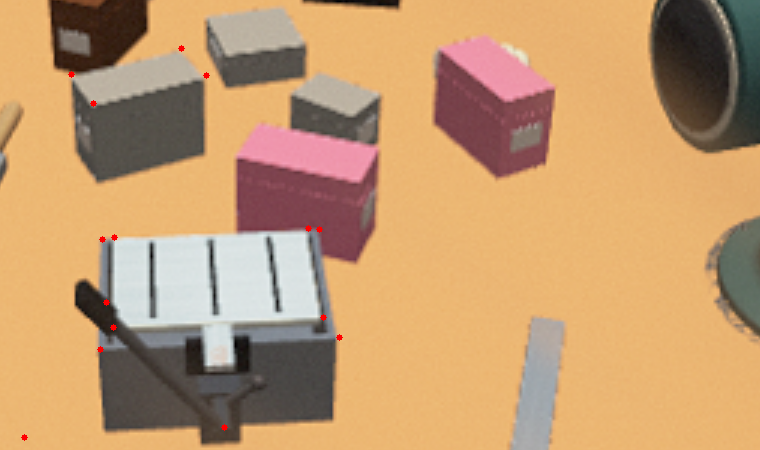

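```bash
cat > ov.py <<'E'
from lift import *
import sys
def ov(n,p,cx,cy,yaw,u0,v0,w,h,f,out,zp=90,card=None):
    c,s=np.cos(yaw),np.sin(yaw)
    W=lambda x,y,z:[(cx+x*c-y*s)/1000,(cy+x*s+y*c)/1000,z/1000]
    q=cv2.resize(p,None,fx=f,fy=f,interpolation=cv2.INTER_CUBIC)
    def poly(P,col):
        P=np.array(P); Q=np.concatenate([P[i]+(P[(i+1)%len(P)]-P[i])*np.linspace(0,1,20)[:,None] for i in range(len(P))])
        uv=((proj(n,Q)+.5)*f-.5).round().astype(np.int32); cv2.polylines(q,[uv.reshape(-1,1,2)],True,col,1)
    poly([W(-85,-65,80),W(85,-65,80),W(85,65,80),W(-85,65,80)],(0,0,255))
    poly([W(-85,-65,0),W(85,-65,0),W(85,65,0),W(-85,65,0)],(255,0,0))
    poly([W(-75,-53,zp),W(75,-53,zp),W(75,53,zp),W(-75,53,zp)],(0,255,0))
    if card:
        x,y,t,z=card; c2,s2=np.cos(t),np.sin(t)
        for zz in(z,z+85): poly([[(x+a*c2-b*s2)/1000,(y+a*s2+b*c2)/1000,zz/1000] for a,b in((-55,-28),(55,-28),(55,28),(-55,28))],(255,0,255))
    cv2.imwrite(out,q[f*v0:f*(v0+h),f*u0:f*(u0+w)])
E
python3 - <<'E'
from ov import *
ov("side",np.load("side0i.npy"),517.3,131.5,.158,210,190,160,140,5,"pics/o1.png",card=(618.6,-160.9,.54,0))
ov("top",np.load("top0i.npy"),517.3,131.5,.158,100,130,240,150,3,"pics/o2.png",card=(618.6,-160.9,.54,0))
E
```

```text
(no output)
```

View pics/o1.png

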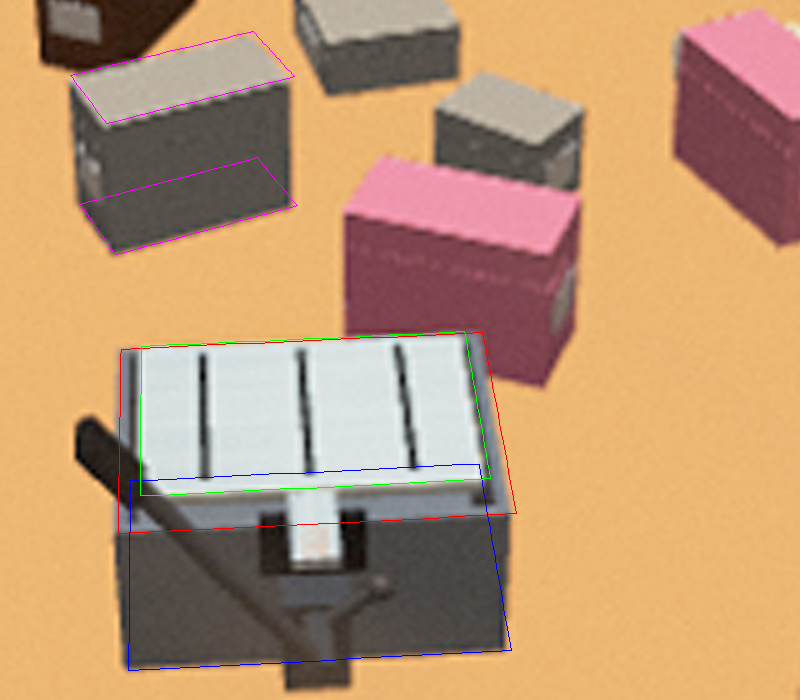

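View pics/o2.png

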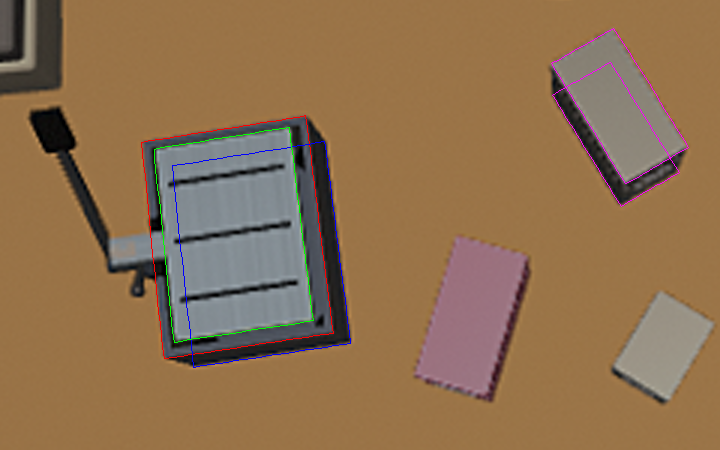

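```bash
python3 -m creep '[[255,[13.7,36.4,0],-0.0095],[255,[13.7,36.4,0],-0.0095],[255,[13.7,36.4,0],-0.0095],[255,[13.7,36.4,0],-0.0095],[255,[13.7,36.4,0],-0.0095],[255,[13.7,36.4,0],-0.0095],[255,[13.7,36.4,0],-0.0095],[255,[13.7,36.4,0],-0.0095]]' 30
python3 -m creep '[[255,[13.7,36.4,0],-0.0095],[255,[13.7,36.4,0],-0.0095],[255,[13.7,36.4,0],-0.0095],[255,[13.7,36.4,0],-0.0095],[255,[13.7,36.4,0],-0.0095],[255,[13.7,36.4,0],-0.0095],[255,[13.7,36.4,0],-0.0095],[255,[13.7,36.4,0],-0.0095]]'
python3 -m creep '[[255,[13.7,36.4,0],-0.0095],[255,[13.7,36.4,0],-0.0095],[255,[13.7,36.4,0],-0.0095],[255,[13.7,36.4,0],-0.0095],[255,[13.7,36.4,0],-0.0095],[255,[13.7,36.4,0],-0.0095],[255,[10,25,0],-0.0095],[255,[0,0,0],-0.0095]]'
```

```text
time: 0.77
tool_pos: [0.3642, -0.3319, 0.2308]
tcp_rot: [2.054, 0.322, -2.055]
wrist_force: [0.1, -0.2, 0.6]
width: 0.004
time: 1.43
tool_pos: [0.4738, -0.0408, 0.2311]
tcp_rot: [2.097, 0.247, -2.097]
wrist_force: [1.5, -0.0, 0.2]
width: 0.003
time: 2.1
tool_pos: [0.567, 0.2054, 0.2305]
tcp_rot: [2.138, 0.176, -2.137]
wrist_force: [-0.5, -0.1, 0.2]
width: 0.004
```

```bash
python3 -m creep '[[255,[1,15,-5],0],[255,[1,15,-10],0],[255,[2,12,-15],0],[255,[1,2,-15],0],[255,[0,0,-7],0],[255,[0,0,0],0],[255,[0,0,0],0],[255,[0,0,0],0]]'
python3 - <<'E'
from h import *
for n in("top","side"):
    p,d=read_camera(n); np.save(f"{n}1.npy",d)
    q=p[130:260,60:260] if n=="top" else p[220:350,180:380]
    cv2.imwrite(f"pics/{n}1.png",cv2.resize(q,None,fx=4,fy=4,interpolation=cv2.INTER_CUBIC))
print(read_state()["tool_pos"],read_state()["tcp_rot"])
E
```

```text
time: 2.77
tool_pos: [0.5712, 0.2443, 0.1796]
tcp_rot: [2.14, 0.17, -2.139]
wrist_force: [0.3, 0.8, -0.2]
width: -0.002
[0.57171739 0.24448068 0.18042316] [ 2.14123055  0.17003537 -2.13732224]
```

View pics/side1.png

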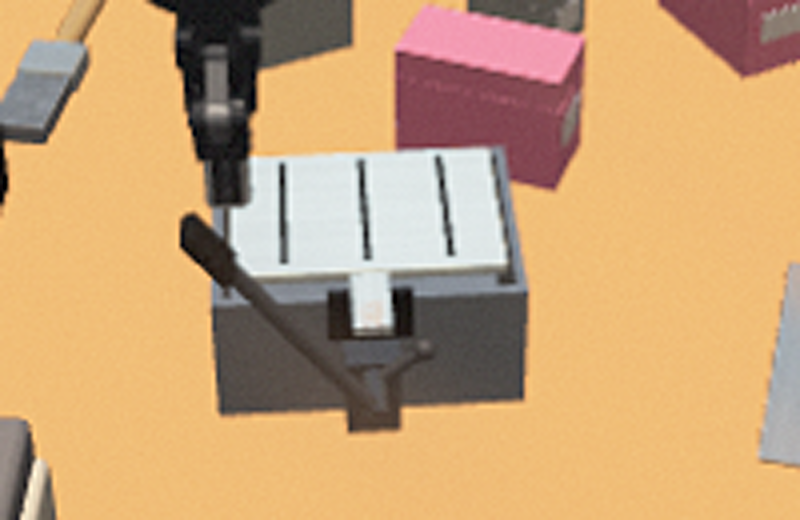

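View pics/top1.png

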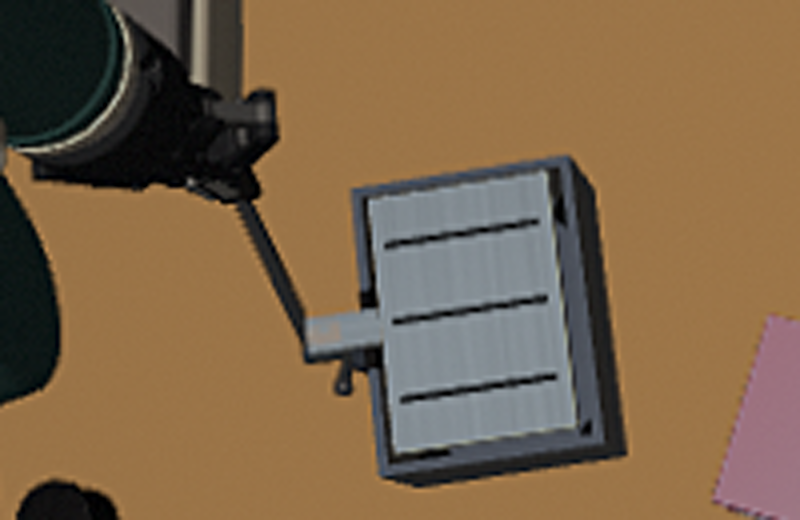

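```bash
python3 -m creep '[[255,[0,4,-8],0],[255,[0,0,-8],0],[255,[11.4,1.8,-9.5],0],[255,[11.4,1.8,-9.5],0],[255,[9.4,1.5,-11.6],0],[255,[9.4,1.5,-11.6],0],[255,[3.5,0.5,-6.5],0],[255,[3.5,0.5,-6.5],0]]'
python3 - <<'E'
from h import *
for n in("side",):
    p,d=read_camera(n); np.save(f"{n}1.npy",d)
    q=p[220:350,180:380]
    cv2.imwrite(f"pics/{n}2.png",cv2.resize(q,None,fx=4,fy=4,interpolation=cv2.INTER_CUBIC))
print(read_state()["tool_pos"],read_state()["wrist_force"])
E
```

```text
time: 3.53
tool_pos: [0.6195, 0.2562, 0.1068]
tcp_rot: [2.137, 0.17, -2.14]
wrist_force: [-0.6, 0.7, 0.7]
width: 0.003
[0.61921793 0.25596753 0.10560992] [-0.32143271  0.12423673  0.04315295]
```

View pics/side2.png

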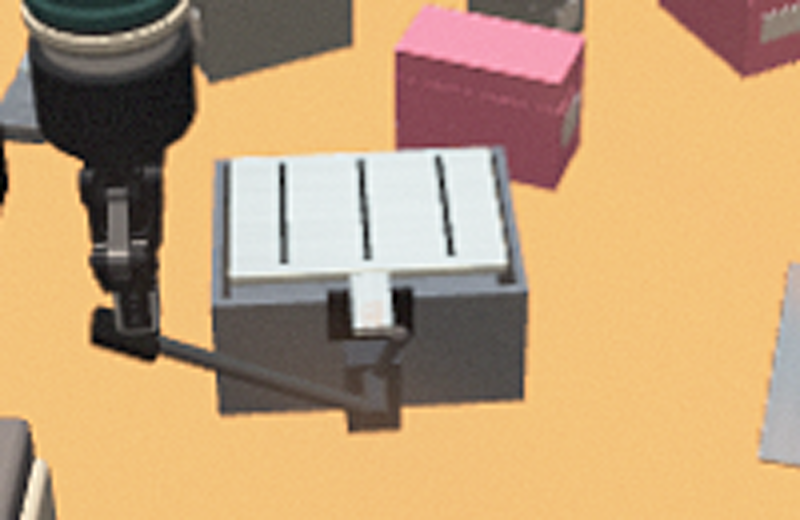

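```bash
python3 - <<'E'
from h import *
C=cloud("top",np.load("top0.npy"))
for uv in [(100,150),(115,155),(118,158),(122,158),(117,120),(60,120)]: print(uv,np.round(C[uv[1],uv[0]],3))
E
```

```text
(100, 150) [0.66  0.332 0.074]
(115, 155) [0.658 0.308 0.037]
(118, 158) [0.658 0.31  0.014]
(122, 158) [ 0.662  0.306 -0.002]
(117, 120) [0.753 0.314 0.03 ]
(60, 120) [0.729 0.429 0.098]
```

```bash
python3 -m creep '[[255,[5,0.8,-9],0],[255,[4,0.6,-9],0],[255,[3,0.5,-9],0],[255,[2.5,0.5,-8],0],[255,[2,0.3,-8],0],[255,[1,0.2,-7],0],[255,[0,0,-5],0],[255,[0,0,-3],0]]'
```

```text
time: 4.25
tool_pos: [0.637, 0.259, 0.0491]
tcp_rot: [2.138, 0.17, -2.139]
wrist_force: [0.9, -0.4, 0.8]
width: -0.003
```

```bash
python3 -m creep '[[255,[0,0,-2],0],[255,[0,0,-2],0],[255,[0,0,-2],0],[255,[0,0,-1],0],[255,[0,0,0],0],[255,[0,0,0],0],[255,[0,0,0],0],[255,[0,0,0],0]]'; python3 - <<'E'
from h import *
p,d=read_camera("side"); q=p[220:350,180:380]
cv2.imwrite(f"pics/side3.png",cv2.resize(q,None,fx=4,fy=4,interpolation=cv2.INTER_CUBIC))
E
```

```text
time: 4.92
tool_pos: [0.6373, 0.2591, 0.0449]
tcp_rot: [2.139, 0.17, -2.138]
wrist_force: [-3.4, -2.0, 6.9]
width: 0.006
```

View pics/side3.png

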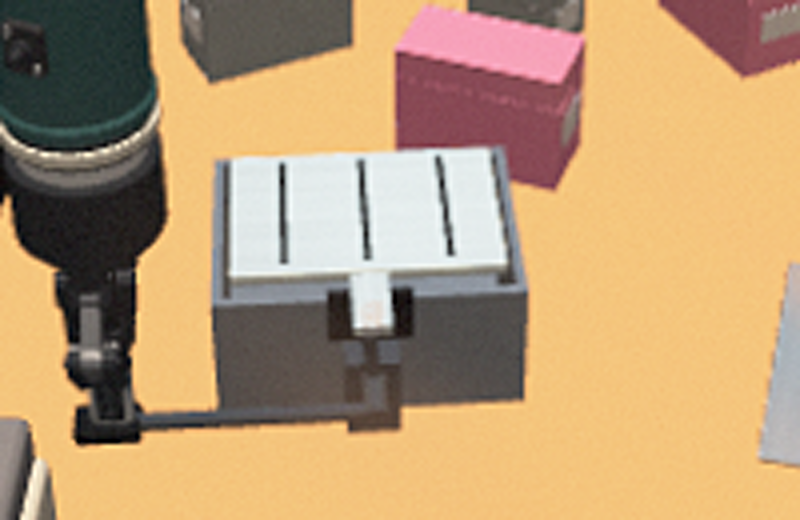

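```bash
python3 -m creep '[[255,[0,0,-1.5],0],[255,[0,0,-1],0],[255,[0,0,0],0],[255,[0,0,0],0],[255,[0,0,0],0],[255,[0,0,2],0],[255,[0,0,15],0],[255,[0,0,30],0]]'
python3 -m creep '[[0,[0,-10,40],0],[0,[0,-25,30],0.02],[0,[0,-38,10],0.02],[0,[0,-40,0],0.02],[0,[0,-40,0],0.02],[0,[0,-40,0],0.02],[0,[0,-40,0],0.02],[0,[0,-40,0],0.02]]'
python3 - <<'E'
from h import *
p,d=read_camera("side"); q=p[220:350,180:380]
cv2.imwrite(f"pics/side4.png",cv2.resize(q,None,fx=4,fy=4,interpolation=cv2.INTER_CUBIC))
E
```

```text
time: 5.63
tool_pos: [0.6336, 0.258, 0.084]
tcp_rot: [2.129, 0.168, -2.146]
wrist_force: [0.1, 0.3, -0.8]
width: 0.001
time: 6.3
tool_pos: [0.637, -0.0156, 0.1687]
tcp_rot: [2.061, 0.311, -2.058]
wrist_force: [1.3, -0.0, -0.8]
width: 1.0
```

View pics/side4.png

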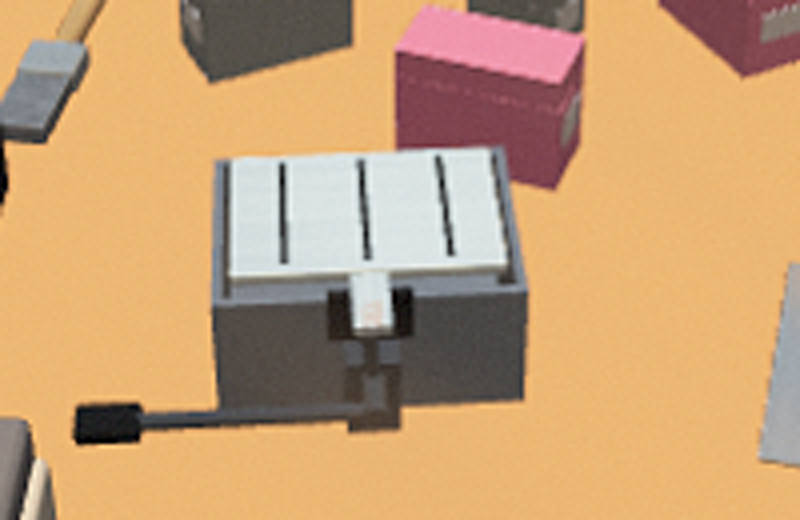

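```bash
cat > s.py <<'E'
from h import *
s=read_state(); M=R.from_rotvec(s["tcp_rot"]).as_matrix(); y=np.arctan2(M[1,1],M[0,1])
print(s["time"],np.round(s["tool_pos"]*1000,1),"jaw",round(y,4),"tilt",np.round(M[:2,0],4),"F",np.round(s["wrist_force"],1),"w",round(s["width"],3))
E
python3 -m creep '[[0,[-3,-25,0],0.04],[0,[-3,-25,0],0.04],[0,[-3,-25,0],0.04],[0,[-3,-25,0],0.04],[0,[-3,-25,0],0.04],[0,[-2,-16,0],0.04],[0,[0,0,0],0],[0,[0,0,0],0]]'; python3 s.py
```

```text
time: 7.02
tool_pos: [0.6201, -0.1554, 0.1682]
tcp_rot: [1.92, 0.527, -1.919]
wrist_force: [0.3, 0.7, -0.7]
width: 0.995
7.0167 [ 620.1 -155.4  168.2] jaw -1.0347 tilt [0.0006 0.0003] F [ 0.3  0.7 -0.7] w 0.995
```

```bash
python3 -m creep '[[0,[-1,-5.5,-5],0.004],[0,[0,0,-25],0],[0,[0,0,-30],0],[0,[0,0,-30],0],[0,[0,0,-20],0],[0,[0,0,-15],0],[0,[0,0,-11],0],[0,[0,0,0],0]]'; python3 s.py
```

```text
time: 7.68
tool_pos: [0.6169, -0.1587, 0.0283]
tcp_rot: [1.911, 0.537, -1.92]
wrist_force: [0.1, 0.2, 0.1]
width: 1.001
7.6833 [ 616.9 -158.7   28.3] jaw -1.027 tilt [-0.0053  0.0017] F [0.1 0.2 0.1] w 1.001
```

```bash
python3 -m creep '[[0,[1,-1.5,3],0],[80,[0,0,0],0],[255,[0,0,0],0],[255,[0,0,0],0],[255,[0,0,0],0],[255,[0,0,0],0],[255,[0,0,0],0],[255,[0,0,0],0]]' 45; python3 s.py
python3 - <<'E'
from h import *
p,d=read_camera("top"); np.save("top5.npy",d); q=p[100:250,220:420]
cv2.imwrite(f"pics/top5.png",cv2.resize(q,None,fx=4,fy=4,interpolation=cv2.INTER_CUBIC))
p,d=read_camera("side"); q=p[130:280,180:380]
cv2.imwrite(f"pics/side5.png",cv2.resize(q,None,fx=4,fy=4,interpolation=cv2.INTER_CUBIC))
E
```

```text
time: 8.35
tool_pos: [0.6213, -0.1616, 0.0367]
tcp_rot: [1.918, 0.532, -1.913]
wrist_force: [-0.4, 2.6, 4.9]
width: 0.645
8.35 [ 621.3 -161.6   36.7] jaw -1.0284 tilt [0.0026 0.0002] F [-0.4  2.6  4.9] w 0.645
```

View pics/side5.png

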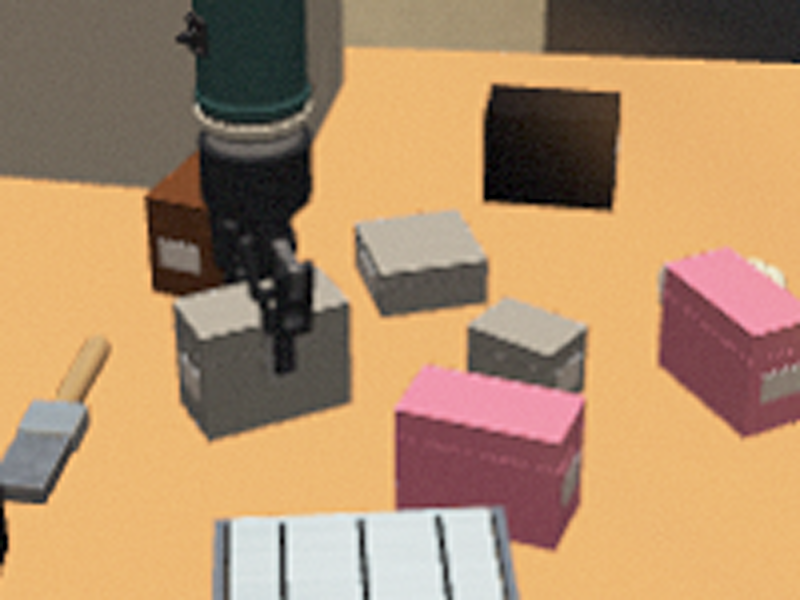

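View pics/top5.png

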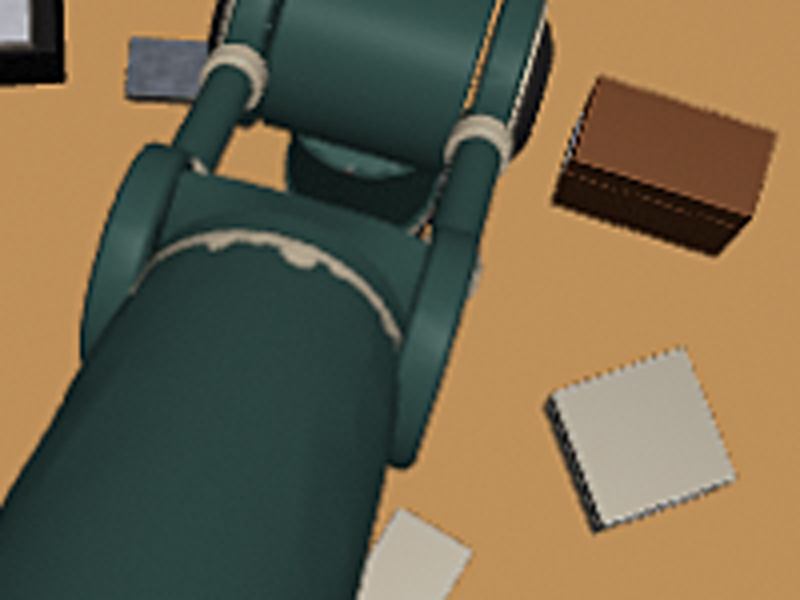

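```bash
python3 -m creep '[[255,[0,0,4],0],[255,[0,0,10],0],[255,[0,0,18],0],[255,[0,0,20],0],[255,[0,0,20],0],[255,[0,0,20],0],[255,[0,0,18],0],[255,[0,0,8],0]]'; python3 s.py
python3 - <<'E'
from h import *
p,d=read_camera("side"); q=p[130:280,180:380]
cv2.imwrite(f"pics/side6.png",cv2.resize(q,None,fx=4,fy=4,interpolation=cv2.INTER_CUBIC))
E
```

```text
time: 9.12
tool_pos: [0.6213, -0.1624, 0.1558]
tcp_rot: [1.917, 0.53, -1.911]
wrist_force: [0.6, 0.1, -4.5]
width: 0.656
9.1167 [ 621.3 -162.4  155.8] jaw -1.0281 tilt [ 0.0038 -0.0014] F [ 0.6  0.1 -4.5] w 0.656
```

View pics/side6.png

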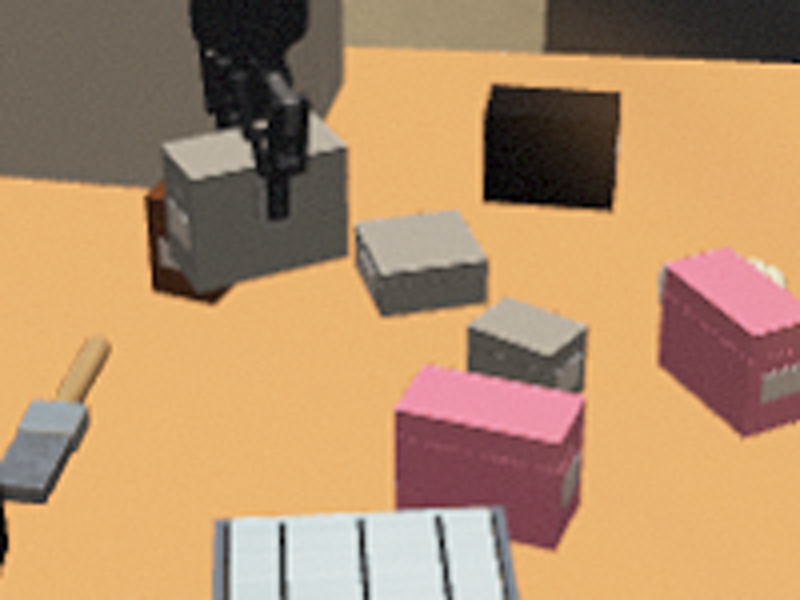

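```bash
python3 -m creep '[[255,[-4,12,0],-0.02],[255,[-7,20,0],-0.03],[255,[-9,26,0],-0.035],[255,[-9,26,0],-0.035],[255,[-9,26,0],-0.035],[255,[-9,26,0],-0.035],[255,[-9,26,0],-0.035],[255,[-9,26,0],-0.035]]'
python3 -m creep '[[255,[-9,26,0],-0.035],[255,[-9,26,0],-0.035],[255,[-8,24,0],-0.03],[255,[-6,17,0],-0.02],[255,[-4,12,0],-0.01],[255,[-2,6,0],0],[255,[0,0,0],0],[255,[0,0,0],0]]'; python3 s.py
```

```text
time: 9.83
tool_pos: [0.5534, 0.0272, 0.1511]
tcp_rot: [2.069, 0.293, -2.074]
wrist_force: [-0.1, 1.3, -5.9]
width: 0.653
time: 10.5
tool_pos: [0.5167, 0.1368, 0.1519]
tcp_rot: [2.14, 0.164, -2.142]
wrist_force: [1.3, -0.8, -5.3]
width: 0.652
10.5 [516.7 136.8 151.9] jaw -1.4169 tilt [-0.0008 -0.0008] F [ 1.3 -0.8 -5.3] w 0.652
```

```bash
python3 -m creep '[[255,[3,-5.5,0],0.004],[255,[0,0,0],0],[255,[0,0,0],0],[255,[0,0,-4],0],[255,[0,0,-4],0],[255,[0,0,-4],0],[255,[0,0,0],0],[255,[0,0,0],0]]'; python3 s.py
python3 - <<'E'
from ov import *
p,d=read_camera("side"); np.save("side7.npy",d)
ov("side",p,518,131,.158,200,170,160,140,5,"pics/side7.png",card=(518,131,.158,103))
p,d=read_camera("top"); ov("top",p,518,131,.158,100,130,160,120,5,"pics/top7.png",card=(518,131,.158,103))
E
```

```text
time: 11.17
tool_pos: [0.5196, 0.1316, 0.1398]
tcp_rot: [2.138, 0.168, -2.141]
wrist_force: [-1.0, 0.5, -5.6]
width: 0.651
11.1667 [519.6 131.6 139.8] jaw -1.414 tilt [-0.0014 -0.0003] F [-1.   0.5 -5.6] w 0.651
```

View pics/side7.png

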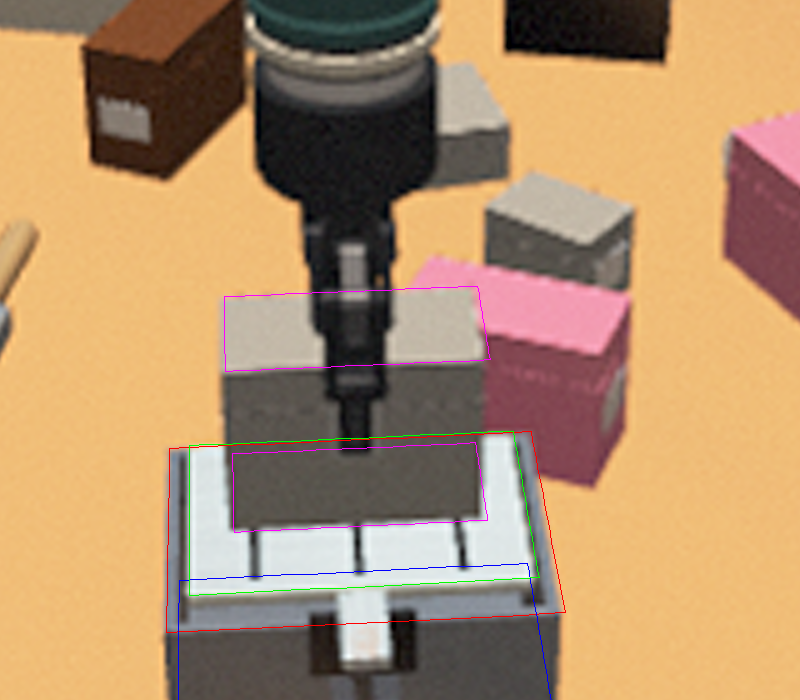

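View pics/top7.png

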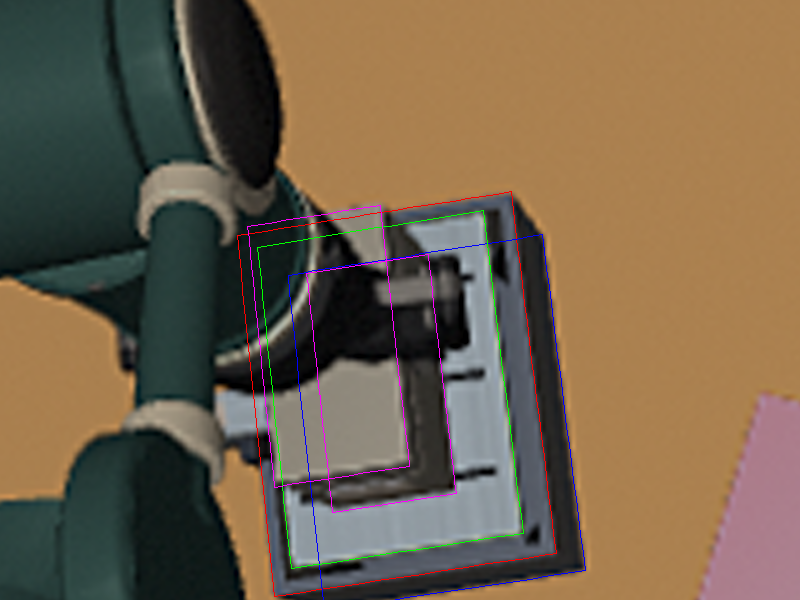

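The overlay shows the box aligned with the platform to 1–2 mm, level, with its underside about 13 mm above the plate. I'll lower it gently.

```bash
python3 -m creep '[[255,[0,0,-2],0],[255,[0,0,-2],0],[255,[0,0,-2],0],[255,[0,0,-2],0],[255,[0,0,-1],0],[255,[0,0,-1],0],[255,[0,0,0],0],[255,[0,0,0],0]]'; python3 s.py
```

```text
time: 11.93
tool_pos: [0.5201, 0.1317, 0.1305]
tcp_rot: [2.14, 0.168, -2.14]
wrist_force: [0.3, 0.0, -4.2]
width: 0.648
11.9333 [520.1 131.7 130.5] jaw -1.414 tilt [-0.0002 -0.    ] F [ 0.3  0.  -4.2] w 0.648
```

```bash
python3 -m creep '[[255,[0,0,-1],0],[255,[0,0,0],0],[255,[0,0,-1],0],[255,[0,0,0],0],[255,[0,0,-1],0],[255,[0,0,0],0],[255,[0,0,0],0],[255,[0,0,0],0]]'; python3 s.py
```

```text
time: 12.6
tool_pos: [0.5201, 0.1317, 0.1276]
tcp_rot: [2.14, 0.168, -2.14]
wrist_force: [-0.4, 0.2, -5.3]
width: 0.65
12.6 [520.1 131.7 127.6] jaw -1.414 tilt [ 0. -0.] F [-0.4  0.2 -5.3] w 0.65
```

```bash
python3 -m creep '[[255,[0,0,-0.8],0],[255,[0,0,0],0],[255,[0,0,-0.8],0],[255,[0,0,0],0],[255,[0,0,-0.8],0],[255,[0,0,0],0],[255,[0,0,0],0],[255,[0,0,0],0]]'; python3 s.py
```

```text
time: 13.27
tool_pos: [0.5203, 0.1317, 0.1253]
tcp_rot: [2.14, 0.168, -2.139]
wrist_force: [0.1, 0.2, -3.5]
width: 0.652
13.2667 [520.3 131.7 125.3] jaw -1.4139 tilt [0.0004 0.0001] F [ 0.1  0.2 -3.5] w 0.652
```

```bash
python3 -m creep '[[255,[0,0,-0.8],0],[255,[0,0,0],0],[255,[0,0,-0.8],0],[255,[0,0,0],0],[255,[0,0,0],0],[255,[0,0,0],0],[255,[0,0,0],0],[255,[0,0,0],0]]'; python3 s.py
```

```text
time: 13.93
tool_pos: [0.5203, 0.1317, 0.1245]
tcp_rot: [2.14, 0.168, -2.139]
wrist_force: [-3.6, -1.2, 6.1]
width: 0.655
13.9333 [520.3 131.7 124.5] jaw -1.414 tilt [0.0006 0.0002] F [-3.6 -1.2  6.1] w 0.655
```

```bash
python3 -m creep '[[255,[0,0,0.6],0],[255,[0,0,0],0],[40,[0,0,0],0],[20,[0,0,0],0],[0,[0,0,0],0],[0,[0,0,0],0],[0,[0,0,0],0],[0,[0,0,0],0]]'; python3 s.py
python3 -m creep '[[0,[0,0,0],0],[0,[0,0,0],0],[0,[0,0,5],0],[0,[0,0,15],0],[0,[0,0,25],0],[0,[0,0,30],0],[0,[0,0,30],0],[0,[0,0,20],0]]'; python3 s.py
python3 - <<'E'
from ov import *
p,d=read_camera("side"); np.save("side8.npy",d)
ov("side",p,518,131,.158,180,170,160,140,5,"pics/side8.png",card=(518,131,.158,88),zp=88)
p,d=read_camera("top"); ov("top",p,518,131,.158,100,130,160,120,5,"pics/top8.png",card=(518,131,.158,88),zp=88)
E
```

```text
time: 14.6
tool_pos: [0.5202, 0.1317, 0.1241]
tcp_rot: [2.14, 0.168, -2.14]
wrist_force: [1.5, -0.4, 0.2]
width: 1.004
14.6 [520.2 131.7 124.1] jaw -1.414 tilt [0. 0.] F [ 1.5 -0.4  0.2] w 1.004
time: 15.27
tool_pos: [0.5212, 0.1319, 0.2529]
tcp_rot: [2.144, 0.169, -2.136]
wrist_force: [0.4, -0.2, -0.5]
width: 1.0
15.2667 [521.2 131.9 252.9] jaw -1.414 tilt [0.0039 0.0008] F [ 0.4 -0.2 -0.5] w 1.0
```

View pics/side8.png

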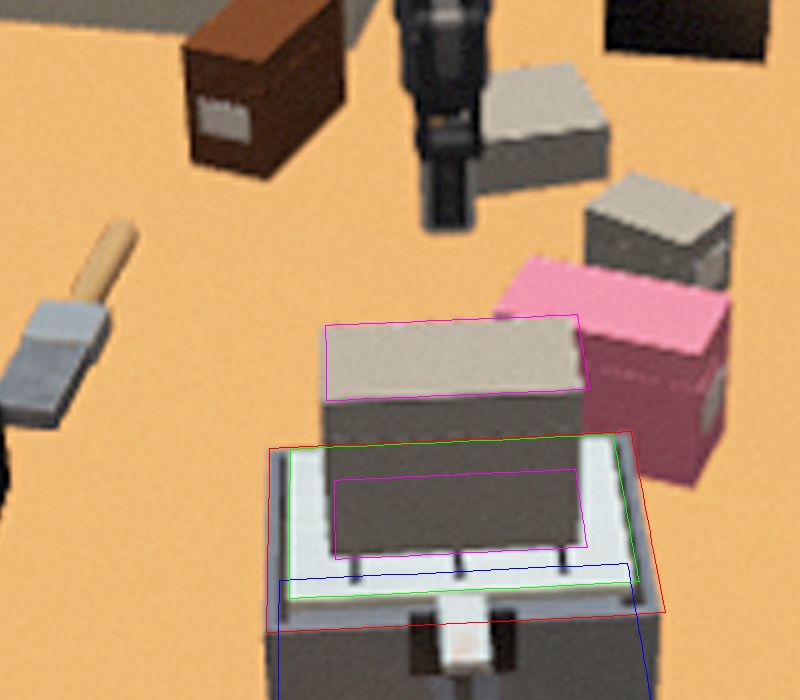

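View pics/top8.png

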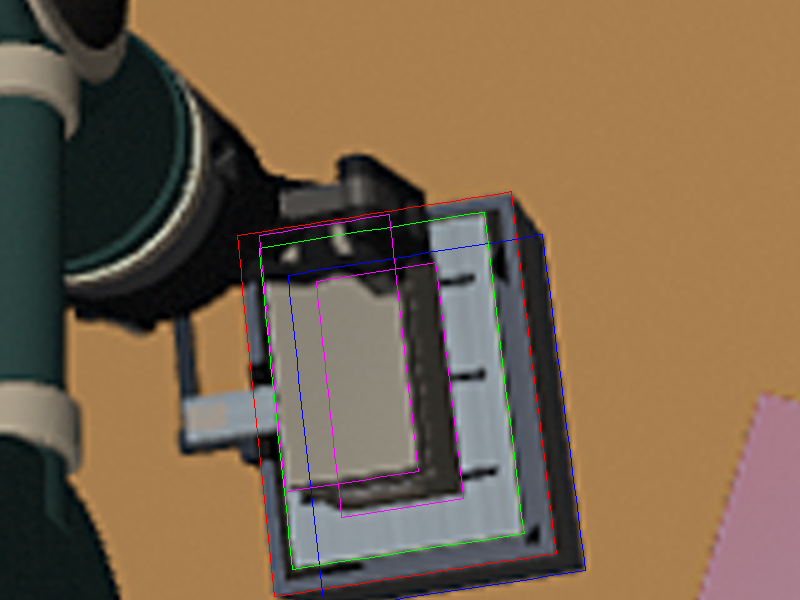

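```bash
python3 - <<'E'
from h import *
for n in("top","side"):
    C=cloud(n,np.load(f"{n}0.npy")).reshape(-1,3)*1000
    for x0 in (645,660,675,690):
        for z0 in (20,50,70,80,90,100,110):
            q=C[(abs(C[:,0]-x0)<8)&(abs(C[:,2]-z0)<5)&(C[:,1]>265)&(C[:,1]<420)]
            if len(q): print(n,x0,z0,len(q),q[:,1].min().round())
E
```

```text
top 645 20 39 337.0
top 645 50 38 339.0
top 645 80 2 418.0
top 645 90 5 411.0
top 660 20 25 307.0
top 660 50 32 308.0
top 660 70 57 310.0
top 660 80 71 311.0
top 660 90 137 312.0
top 660 100 113 315.0
top 675 20 10 307.0
top 675 50 10 309.0
top 675 70 8 313.0
top 675 80 11 312.0
top 675 90 79 313.0
top 675 100 203 314.0
top 690 20 13 309.0
top 690 50 11 310.0
top 690 70 8 314.0
top 690 80 10 314.0
top 690 90 81 313.0
top 690 100 192 314.0
side 645 20 31 363.0
side 645 50 28 375.0
side 645 70 6 387.0
side 660 20 25 313.0
side 660 50 32 317.0
side 660 70 69 315.0
side 660 80 56 321.0
side 660 90 100 319.0
side 660 100 197 320.0
side 675 90 8 322.0
side 675 100 328 320.0
side 690 90 4 329.0
side 690 100 320 322.0
```

```bash
python3 -m creep '[[105,[15,18,0],0],[105,[22,25,0],0],[105,[22,25,0],0],[105,[22,25,0],0],[105,[18,20,-10],0],[105,[10,11,-15],0],[105,[3,3,-15],0],[105,[0,0,-10],0]]' 30; python3 s.py
python3 -m creep '[[105,[0,0,-15],0],[105,[0,0,-25],0],[105,[0,0,-25],0],[105,[0,0,-20],0],[105,[0,0,-15],0],[105,[0,0,-8],0],[105,[0,0,0],0],[105,[0,0,0],0]]'; python3 s.py
python3 - <<'E'
from h import *
p,d=read_camera("side"); q=p[220:350,180:380]
cv2.imwrite(f"pics/side9.png",cv2.resize(q,None,fx=4,fy=4,interpolation=cv2.INTER_CUBIC))
p,d=read_camera("top"); q=p[110:240,60:260]
cv2.imwrite(f"pics/top9.png",cv2.resize(q,None,fx=4,fy=4,interpolation=cv2.INTER_CUBIC))
E
```

```text
time: 16.03
tool_pos: [0.6311, 0.2588, 0.1956]
tcp_rot: [2.134, 0.168, -2.143]
wrist_force: [-0.5, 0.3, 0.5]
width: 0.587
16.0333 [631.1 258.8 195.6] jaw -1.413 tilt [-0.004  -0.0016] F [-0.5  0.3  0.5] w 0.587
time: 16.7
tool_pos: [0.632, 0.2583, 0.0913]
tcp_rot: [2.14, 0.168, -2.14]
wrist_force: [0.9, -1.0, 0.6]
width: 0.592
16.7 [632.  258.3  91.3] jaw -1.4143 tilt [-0.0003 -0.0002] F [ 0.9 -1.   0.6] w 0.592
```

View pics/side9.png

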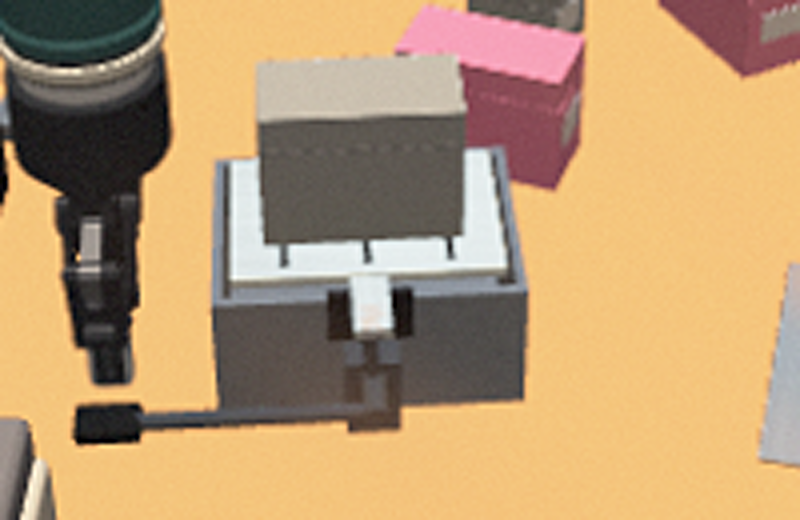

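View pics/top9.png

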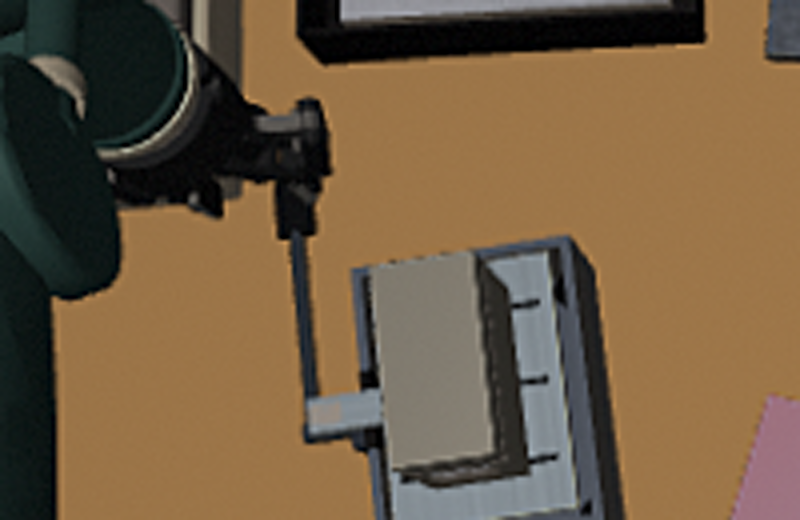

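The box is standing square on the locked platform. The open fingers (side crop (105,380)) are above the pad (105,420) and level with it. I'll go down over its width and pinch it.

```bash
python3 -m creep '[[105,[0.5,0.5,-12],0],[105,[0.5,0.5,-14],0],[105,[0,0,-12],0],[105,[0,0,-10],0],[105,[0,0,-8],0],[105,[0,0,-5],0],[105,[0,0,0],0],[105,[0,0,0],0]]'; python3 s.py
python3 - <<'E'
from h import *
p,d=read_camera("side"); q=p[270:350,180:280]
cv2.imwrite(f"pics/side10.png",cv2.resize(q,None,fx=6,fy=6,interpolation=cv2.INTER_CUBIC))
E
```

```text
time: 17.47
tool_pos: [0.6329, 0.2596, 0.0296]
tcp_rot: [2.139, 0.168, -2.141]
wrist_force: [0.8, -0.5, 1.1]
width: 0.588
17.4667 [632.9 259.6  29.6] jaw -1.414 tilt [-0.0009 -0.0003] F [ 0.8 -0.5  1.1] w 0.588
```

View pics/side10.png

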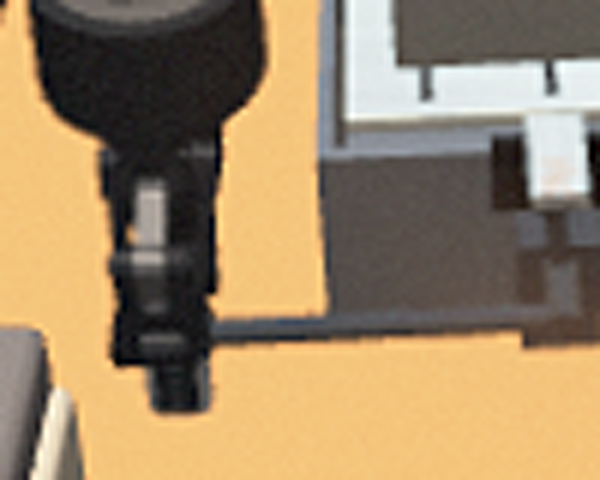

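```bash
python3 -m creep '[[180,[0,0,0],0],[255,[0,0,0],0],[255,[0,0,0],0],[255,[0,0,0],0],[255,[0,0,0],0],[255,[0,0,0],0],[255,[0,0,0],0],[255,[0,0,0],0]]' 30; python3 s.py
```

```text
time: 18.18
tool_pos: [0.6339, 0.2597, 0.0312]
tcp_rot: [2.141, 0.168, -2.138]
wrist_force: [0.0, -2.0, 5.4]
width: 0.27
18.1833 [633.9 259.7  31.2] jaw -1.414 tilt [0.0015 0.0002] F [ 0.  -2.   5.4] w 0.27
```

```bash
python3 -m creep '[[255,[-0.2,0,6],0],[255,[-0.5,-0.1,7.4],0],[255,[-2,-0.3,13.3],0],[255,[-3.3,-0.5,13],0],[255,[-4.5,-0.7,12.7],0],[255,[-2.9,-0.5,6],0],[255,[-2.9,-0.5,6],0],[255,[0,0,0],0]]'; python3 s.py
python3 - <<'E'
from h import *
p,d=read_camera("side"); q=p[210:350,180:380]
cv2.imwrite(f"pics/side11.png",cv2.resize(q,None,fx=4,fy=4,interpolation=cv2.INTER_CUBIC))
E
```

```text
time: 18.85
tool_pos: [0.6146, 0.2567, 0.0952]
tcp_rot: [2.136, 0.168, -2.143]
wrist_force: [-3.7, -1.9, -3.1]
width: 0.271
18.85 [614.6 256.7  95.2] jaw -1.4139 tilt [-0.003  -0.0008] F [-3.7 -1.9 -3.1] w 0.271
```

View pics/side11.png

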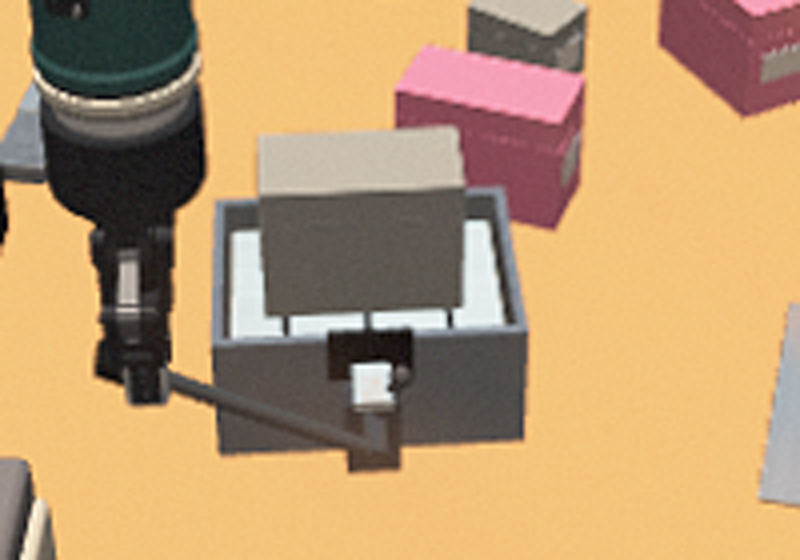

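```bash
python3 -m creep '[[255,[-3.4,-0.5,5.8],0],[255,[-3.5,-0.6,5.6],0],[255,[-8,-1.3,10.7],0],[255,[-9,-1.4,9.9],0],[255,[-10,-1.6,8.9],0],[255,[-7,-1.1,5.3],0],[255,[-3,-0.5,2],0],[255,[0,0,0],0]]'; python3 s.py
python3 - <<'E'
from h import *
p,d=read_camera("side"); q=p[210:350,180:380]
cv2.imwrite(f"pics/side12.png",cv2.resize(q,None,fx=4,fy=4,interpolation=cv2.INTER_CUBIC))
E
```

```text
time: 19.57
tool_pos: [0.5718, 0.2499, 0.1435]
tcp_rot: [2.139, 0.168, -2.14]
wrist_force: [-4.4, -1.2, -6.0]
width: 0.27
19.5667 [571.8 249.9 143.5] jaw -1.4137 tilt [-0.0002 -0.    ] F [-4.4 -1.2 -6. ] w 0.27
```

View pics/side12.png

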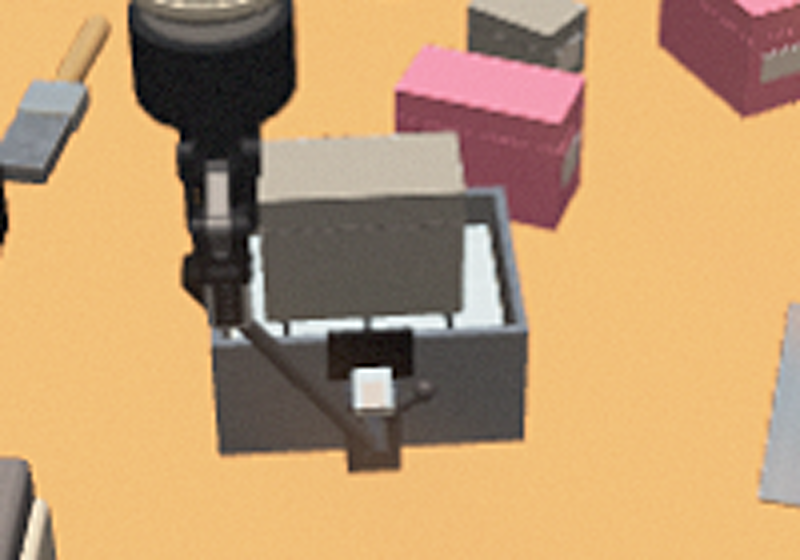

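```bash
python3 -m creep '[[200,[0,0,0],0],[150,[0,0,0],0],[100,[0,0,0],0],[90,[0,0,0],0],[90,[0,0,0],0],[90,[0,0,0],0],[90,[0,0,5],0],[90,[0,0,15],0]]'; python3 s.py
python3 -m creep '[[90,[0,0,20],0],[90,[0,0,25],0],[90,[0,0,30],0],[90,[0,0,30],0],[90,[10,0,20],0],[90,[20,10,0],0],[90,[30,10,0],0],[90,[20,0,0],0]]'; python3 s.py
python3 - <<'E'
from ov import *
p,d=read_camera("side"); np.save("side13.npy",d)
ov("side",p,518,131,.158,200,170,160,140,5,"pics/side13.png",card=(519.5,131,.158,62),zp=62)
p,d=read_camera("top"); np.save("top13.npy",d); ov("top",p,518,131,.158,100,130,160,120,5,"pics/top13.png",card=(519.5,131,.158,62),zp=62)
E
```

```text
time: 20.28
tool_pos: [0.5714, 0.2495, 0.1607]
tcp_rot: [2.135, 0.167, -2.144]
wrist_force: [-0.4, -0.5, 1.0]
width: 0.646
20.2833 [571.4 249.5 160.7] jaw -1.4141 tilt [-0.0042 -0.0016] F [-0.4 -0.5  1. ] w 0.646
time: 20.95
tool_pos: [0.655, 0.2718, 0.2896]
tcp_rot: [2.144, 0.171, -2.136]
wrist_force: [0.0, -0.5, 0.4]
width: 0.649
20.95 [655.  271.8 289.6] jaw -1.413 tilt [0.0037 0.0021] F [ 0.  -0.5  0.4] w 0.649
```

View pics/side13.png

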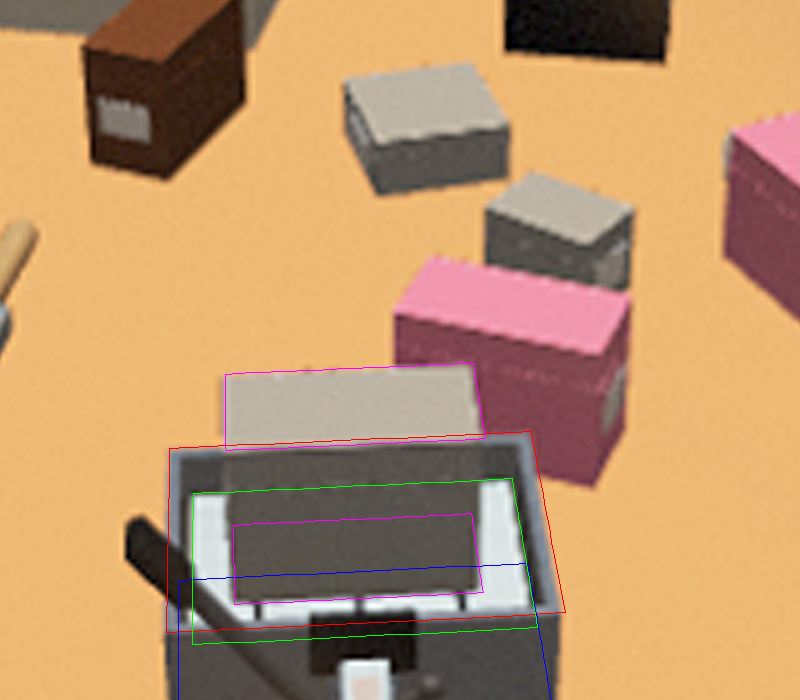

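View pics/top13.png

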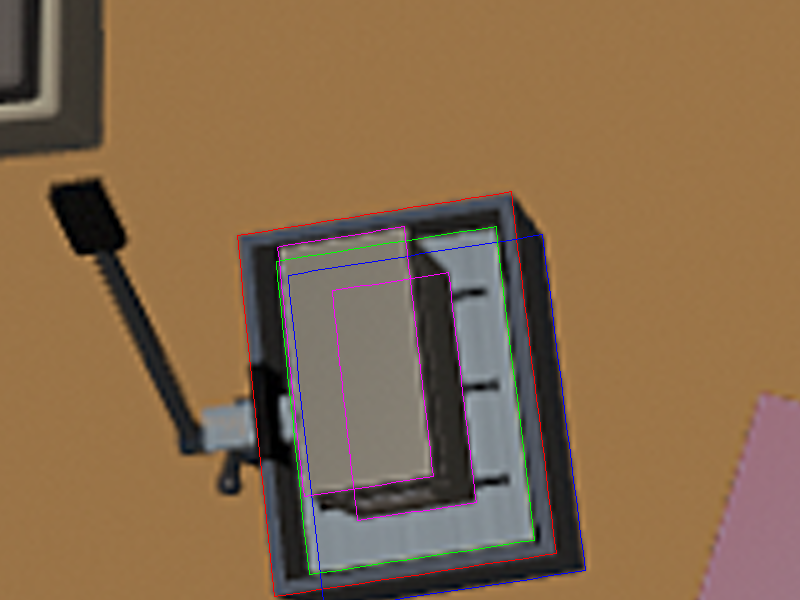

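```bash
python3 -m creep '[[90,[0,0,10],0],[90,[0,0,0],0],[90,[0,0,0],0],[90,[0,0,0],0],[90,[0,0,0],0],[90,[0,0,0],0],[90,[0,0,0],0],[90,[0,0,0],0]]'
python3 - <<'E'
from m import *
p,d=read_camera("top"); C=cloud("top",d)
for n,uv in dict(card=(168,200),B=(380,205),C=(321,240)).items():
    z,r,k=boxfit(C,uv); print(n,round(float(z),4),np.round(r[0],1),np.round(r[1],1),r[2])
m=(C[...,2]>.12)&(C[...,2]<.19)&(C[...,0]>.55)&(C[...,0]<.65)&(C[...,1]>.225)&(C[...,1]<.29)
P=C[m]; dx=P[:,:2]-[.518,.131]; x=dx@[np.cos(.158),np.sin(.158)]
h=np.arctan2(P[:,2]-.04,x); print("pad",len(P),P.mean(0),"lever",1-np.median(h)+.035)
q=C[200:250,187:200]; print("plat z",np.median(C[218:224,190:198,2]),np.median(C[198:206,188:195,2]))
E
python3 s.py
```

```text
time: 21.72
tool_pos: [0.6527, 0.27, 0.2977]
tcp_rot: [2.139, 0.168, -2.14]
wrist_force: [0.7, -0.4, -0.2]
width: 0.646
card 0.147 [519.6 130.5] [109.4  56. ] 9.651559829711914
B 0.0401 [ 526.  -338.5] [85.7 87.9] 19.918930053710938
C 0.0552 [ 438.4 -196.1] [50.1 70.4] 58.57832336425781
pad 212 [0.57632027 0.24808811 0.15265818] lever 0.05397728269965571
plat z 0.06574234730794304 0.06862746423182448
21.7667 [652.7 270.  297.6] jaw -1.4139 tilt [-0.0003 -0.0001] F [-0.1  0.3  0.3] w 0.646
```

```bash
python3 -c "
from workcell import finish_job
print(finish_job())"
```

```text
the job is handed in; nothing more can be done
None
```

I finished the job and handed it in at about 22 s of the 64 s; `finish_job()` reports no verdict. I pushed the lever to its down stop, set the long grey card box on the locked platform and let go. Then I pinched the pad, swung the lever back up and took the gripper clear.

**Last checks, from the camera images:**
- **Box:** its top is at 147 mm, which puts its underside at 62 mm, so the platform is fully sunk. Its centre is within about 2 mm of the platform's centre, and it is within about 0.01 rad of square.
- **Lever:** it reads about 0.05 rad, so it is up.
- **Other two grey boxes:** both are where they started, to within 1 mm.
- **Gripper:** it is about 0.3 m up, and the wrist force is near zero.

**Disagreements:** two direct depth samples on the platform read 66 and 69 mm instead of 62. I put this down to mixed pixels at edges and grooves and trusted the box-top height, because the picture overlay also agrees with a fully sunk platform. The two cameras also disagreed with each other by about 1–2 mm, within their calibration.

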